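# Tap a die block home against the hidden stop of its slide

## Robot

A 7-joint arm with a two-finger parallel gripper is mounted at the origin on the work surface; the furniture and walls round the work are solid. World frame = base frame: x ahead of the robot, y to its left, z up, the work surface at z = 0. Lengths are in mm, angles in rad, forces in N, time in s.
With the tool pointing down it reaches from about 400 to 850 mm from the base axis. Payload 4.4 kg.
Tool frame: the origin (TCP) lies on the centre line of the jaws, within the pads' length; the fingertips stand 11 mm ahead of it and the grasp point (between the pads) lies 8 mm behind it; z points along the fingers, y is the line along which they close (so a half turn about z gives the same grasp; the last joint's range is limited). The gripper opens to 94 mm and grips with 3 to 60 N. Pads are 16 mm wide; open, the fingers measure 119 mm over their backs; the gripper's body (75 mm by 177 mm) begins 78 mm behind the grasp point.
Start: joints at [1.149, 0.628, 0.038, 1.517, -0.027, 0.996, -0.02], TCP at [226.45, -609.293, 216.478] pointing down, gripper open.
Joint ranges: [-3.06, 3.06], [-0.37, 2.12], [-1.25, 1.32], [0.18, 2.47], [-1.1, 4.24], [0.23, 1.98], [-2.94, 2.94]. Speed limits (rad/s): [2.57, 2.57, 3.14, 3.14, 3.14, 3.14, 3.14].

## Interface

Orientations are given as [roll, pitch, yaw] about the fixed x, y, z axes, in that order (R = Rz(yaw) Ry(pitch) Rx(roll)).
In Python, from cell import env gives the robot as it stands.
- The arm moves only by the shell command python3 -m creep 'ROWS'. ROWS is JSON, a list of rows, each an object of numbers: "tx", "ty", "tz": the shift along the tool's x, y, z in mm; "twist": the turn about the tool's z in degrees; "gripper": the finger opening in mm, from 0 to 94. In form: [{"tx": .., "ty": .., "tz": .., "twist": .., "gripper": ..}, ...]. A call has 1 to 5 rows; each row is the pose to reach, as a shift and turn from the pose commanded when the call began, along the tool's axes at that moment; what a row does not reach only later rows make up. A row lasts 1/12 s, in which the tool goes at most 41.7 mm and 7.16 degrees, less where a joint would pass 70% of its speed; a pose out of reach is approached as far as the arm can. A call with a gripper value outside its range is refused whole. The fingers move at their own pace and stop on an object; the grip force is fixed at half the most. Time passes only in rows, so rows that repeat a pose let the fingers close. It gives the time, the measured TCP pose, the force, the opening and the grip force at its end, in the units of the state.
- env.state(): the state, without advancing time (a new reading comes with each control period).
- env.snapshot(name): name is "side" or "top" or "wrist"; returns (picture, depth): 420x560x3 uint8, red, green, blue; 420x560 float32, mm along the optical axis (not along the pixel's ray), 0 where there is no reading.
- env.camera_info(name): a dict with "mtx" (3x3 intrinsics, pixels), "camera_from_world" (4x4, takes a point from world to camera coordinates); the wrist camera has in their place "tool_from_camera" (4x4, takes a point from camera to tool coordinates, whose origin is the TCP and whose axes are the flange's). Camera axes: x right, y down, z forward; pixel columns grow to the right and rows downward; lengths in mm; the calibration is good to about 2 mm. A picture is of the moment at which its call begins: read the wrist's pose just before it. camera_info takes no time and is no camera call.
- env.sign_off(): hands the job in; it is judged then, once.
The state is a dict: "clock": time; "joint_pos": joint angles; "joint_velocities": joint speeds; "effort": joint torques, N m; "position": TCP position; "eef_rot": TCP orientation; "force": force on the tool from outside, world axes, zero at the start; "wrist_torque": the same for the moment, N m; "width": finger opening in mm; "grasp_force": force on a finger pad.
Only numpy, scipy, OpenCV 4.12 (cv2) and the standard library are available. Lean on these libraries where they do the work, as an engineer would, in place of code of your own. Each camera call takes 0.05 s, during which the arm holds its last target. There are 200 camera calls.

## Task

Pick up the steel punch and, holding it, use its end to nudge the die block along its slide in small gentle taps until it is home against the stop hidden under the cover. Do not drive the block hard against the stop and do not push it with the fingers. Then lay the punch flat on the bench clear of the slide, leaving the block home and the bottle, tape roll and mug where they are.

Things in the scene. Friction and masses are not known exactly. Their poses are not given: they have to be found in the camera images.
- punch: Steel eyelet punch, a straight rod 100 long, 13 wide and 13 high (mm), 90 g, lying on the bench. Origin at mid-length on its underside; x runs along the rod, its ends are at x = -50 and +50.
- die_block: Loose plain steel block 75 long (x), 40 wide, 26 high (mm), 0.5 to 0.7 kg, with a brass die 14 mm across, 7 mm high on top near its outer end (x = -28). Origin: centre of its underside; +x is the way it must go, into the slide; its outer end face, the one to push, is at x = -37.5. It slides on the base plate with 2 to 5 N of drag and 1.5 mm play to either guide wall.
- slide_rail: Fixed slide: dark steel base plate 165 x 90 x 8 mm (x = -70 to +95 in its frame) with two grey guide walls up to 36.5 mm above the bench, 10 mm thick, 43 mm apart inside, from x = -10 to +90. Origin on the bench under the channel axis; +x is the pushing direction, z up. The block stands on the plate, 8 mm above the bench.
- rail_mouth (a point): Open end of the guide walls, on the channel axis and on top of the base plate, at x = -10 mm of the slide; its x axis is the pushing direction. From the start the block has 19 to 51 mm to go until home; its outer end face then lies between 16 mm outside and 6 mm inside this point.
- stop_cover: Fixed aluminium cover, same frame as the slide, roofing the channel from x = 15 to 93 mm, top 41.5 mm above the bench. The delicate stop hides inside, differently set each time. Its pad first gives 4 mm under a spring of 0.6 to 1.2 N, too weak to move the block back, then is solid: home, felt as a sharp rise above the drag. 9 to 12 N of push in all is firm enough; the stop must not bear over 15 N.
- thinner_bottle: Bystander: small white bottle with black cap, 49 mm across, 110 mm high, origin under its centre.
- masking_roll: Bystander: roll of beige masking tape lying flat, 98 mm across, 48 mm high, origin under its centre.
- small_mug: Bystander: small dark mug, 66 mm across (92 with handle), 62 mm high, origin under its centre.

How it is judged (in metres and radians):
On the way, in this order (a step that is already met when the one before it is completed fails the run):
1. the held punch pushes the block (contact force between punch and die_block above 0.8 N and contact force between the fingers and punch above 1 N), for 0.02 s.
2. the block is pressed on the solid stop under the cover (2 N or more) (contact force between die_block and stop_cover above 2 N), for 0.05 s.
At the end, for the whole second after the job is handed in: The block rests home, still bearing on the stop under the cover (at least 0.4 N from its springy pad), flat and at rest, and the punch lies flat and still on the bench (underside within 4 mm of it), touching neither slide nor block (contact force between die_block and stop_cover above 0.4 N and linear speed of die_block below 0.01 m/s and angle between die_block's own z axis and vertical below 0.05 rad and height (world z) of punch between -0.01 and 0.004 m and angle between punch's own x axis and vertical between 1.5 and 1.64 rad and contact force between punch and slide_rail below 0.05 N and contact force between punch and die_block below 0.05 N and linear speed of punch below 0.02 m/s).
It fails at once if the block is driven against the stop with more than 15 N (contact force between die_block and stop_cover above 15 N).
It fails at once if the fingers push the block (contact force between the fingers and die_block above 1 N).
It fails at once if the bottle is moved more than 15 mm (distance of thinner_bottle from where it was at the start of the episode above 0.015 m).
It fails at once if the tape roll is moved more than 15 mm (distance of masking_roll from where it was at the start of the episode above 0.015 m).
It fails at once if the mug is moved more than 15 mm (distance of small_mug from where it was at the start of the episode above 0.015 m).
It also fails if it takes over 66 s, if anything falls off the work surface, if the arm or the gripper's body presses on something with over 40 N, if the wrist force passes 120 N, or if a joint passes its speed limit or range.

## Working session

There is one attempt and no reset: what is moved stays moved. The work goes in short steps, Python scripts to look and compute and a shell command to move; the robot and the scene stay as the last step left them, time stands still between calls to the robot, and variables do not carry over. Pictures are saved under pics/ and viewed, at most 10 in all, crops included, and the job is handed in when it is done.

```bash
mkdir -p pics; cat > h.py <<'E'
import numpy as np, cv2, json
from scipy.spatial.transform import Rotation as R
from cell import env
def snap(n,f):
    s=env.state(); p,d=env.snapshot(n); cv2.imwrite(f'pics/{f}.png',p[:,:,::-1]); np.savez(f'pics/{f}.npz',p=p,d=d,pos=s['position'],rot=s['eef_rot'],n=n)
def pts(f,uv=None):
    z=np.load(f'pics/{f}.npz'); n=str(z['n']); c=env.camera_info(n); K=np.array(c['mtx'])
    if n=='wrist':
        T=np.eye(4); T[:3,:3]=R.from_euler('xyz',z['rot']).as_matrix(); T[:3,3]=z['pos']; T=T@np.array(c['tool_from_camera'])
    else: T=np.linalg.inv(np.array(c['camera_from_world']))
    d=z['d']; v,u=np.mgrid[0:420,0:560]
    P=np.stack([(u-K[0,2])/K[0,0]*d,(v-K[1,2])/K[1,1]*d,d],-1)@T[:3,:3].T+T[:3,3]
    return (z['p'],P) if uv is None else np.array([P[b,a] for a,b in uv]).round(1)
E
python3 - <<'E'
from h import *
snap('top','t1'); snap('side','s1'); snap('wrist','w1')
s=env.state(); print(s)
a=[cv2.imread(f'pics/{f}.png') for f in('t1','s1')]
E
```

```text
{'clock': 0.15, 'joint_pos': array([ 1.14918224,  0.6291636 ,  0.03847603,  1.51811669, -0.0270029 ,
        0.99627636, -0.01998074]), 'joint_velocities': array([ 6.06363814e-04, -1.34945619e-03, -1.31249935e-03, -4.03728858e-03,
       -7.96956133e-06, -1.64240056e-03, -5.56852298e-04]), 'effort': array([ 1.32301706e-03, -5.50094247e+01,  1.14480782e+00, -1.86816448e+01,
       -5.22393174e-02,  2.09457945e-02,  7.07366121e-05]), 'position': array([ 226.27931312, -608.83065371,  215.75336014]), 'eef_rot': array([-3.14014749e+00,  2.15360272e-05,  3.55809916e-01]), 'force': array([-0.26977659, -0.07037876,  0.09334269]), 'wrist_torque': array([ 0.01473692,  0.02474278, -0.01136328]), 'grasp_force': 0.0, 'width': 93.85443041928525}
```

View pics/t1.png

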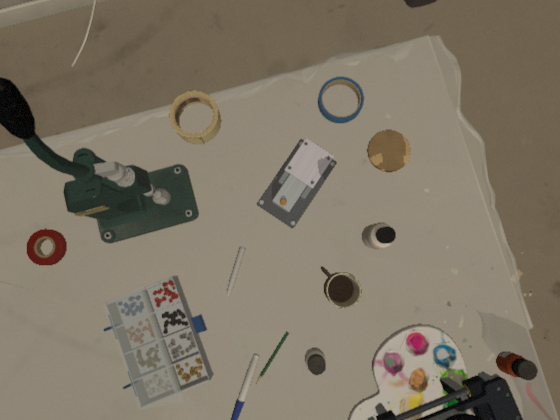

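View pics/s1.png

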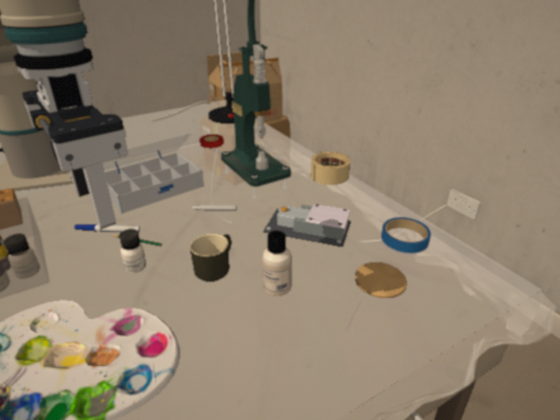

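The top view shows the punch as a pale rod from (243,248) to (229,293). The slide is at (297,183): its cover is at the upper right end, and the die block is around (290,193) with the brass die at (284,201). The mug is at (340,289), the bottle at (382,236) and the beige roll at (195,117).

```bash
python3 - <<'E'
from h import *
print(pts('t1',[(243,249),(236,270),(230,292),(262,209),(292,226),(302,140),(335,161),(284,201),(340,289),(382,236),(195,95)]))
p,P=pts('t1'); 
m=(P[...,2]>6)&(P[...,2]<40); 
sub=np.zeros_like(m); sub[240:300,222:250]=1
q=P[sub.astype(bool)&m]; print(len(q), cv2.minAreaRect(q[:,:2].astype(np.float32)), q[:,2].mean())
c=cv2.resize(cv2.imread('pics/t1.png')[125:305,215:355],None,fx=3.3,fy=3.3,interpolation=2); cv2.imwrite('pics/c1.png',c)
E
```

```text
[[ 452.3 -341.7   14.9]
 [ 411.3 -327.6   13.2]
 [ 368.6 -315.6   11.2]
 [ 532.8 -379.6    4.2]
 [ 497.2 -439.6    8.5]
 [ 673.6 -463.     9.5]
 [ 628.8 -529.4    9.1]
 [ 543.5 -423.8   42.5]
 [ 372.1 -531.3   15. ]
 [ 469.8 -595.3  110.3]
 [ 758.6 -249.3   45.6]]
318 ((414.24102783203125, -324.21795654296875), (51.42537307739258, 114.7448501586914), 86.52684020996094) 12.432703772359496
```

View pics/c1.png

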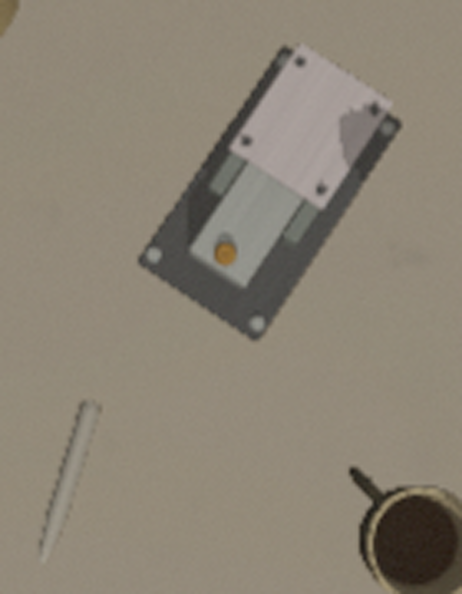

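The crop confirms it: the punch tapers at the lower end, the block is straight in the channel, and the slide heading is about -32°. I'll go above the punch.

```bash
cat >> h.py <<'E'
def go(x,y,z,yawdeg):
    s=env.state(); M=R.from_euler('xyz',s['eef_rot']).as_matrix(); t=M.T@(np.array([x,y,z])-s['position'])
    yaw=np.degrees(s['eef_rot'][2]); print('t',t.round(1),'twist',round((yaw-yawdeg+180)%360-180,1),'pos',s['position'].round(1),'yaw',round(yaw,1),'clk',s['clock'],'F',s['force'].round(1),'w',round(s['width'],1))
E
python3 -c "
from h import *
go(411,-328,170,-17)"
python3 -m creep '[{"tx":40,"ty":-28,"twist":6},{"tx":75,"ty":-55,"twist":12},{"tx":110,"ty":-80,"twist":18},{"tx":145,"ty":-105,"twist":25},{"tx":180,"ty":-130,"twist":32}]'
python3 -c "
from h import *
go(411,-328,150,-17)"
```

```text
t [ 271.  -198.8   46. ] twist 37.4 pos [ 226.3 -608.8  215.8] yaw 20.4 clk 0.15 F [-0.3 -0.1  0.1] w 93.9
t [ 271.  -198.8   66. ] twist 37.4 pos [ 226.3 -608.8  215.8] yaw 20.4 clk 0.15 F [-0.3 -0.1  0.1] w 93.9validation failed for argument at $[0]...
```

```bash

python3 -m creep '[{"tx":40,"ty":-28,"tz":0,"twist":6,"gripper":94},{"tx":75,"ty":-55,"tz":0,"twist":12,"gripper":94},{"tx":110,"ty":-80,"tz":0,"twist":18,"gripper":94},{"tx":145,"ty":-105,"tz":0,"twist":25,"gripper":94},{"tx":180,"ty":-130,"tz":0,"twist":32,"gripper":94}]'
python3 -c "
from h import *
go(411,-328,150,-17)"
```

```text
clock: 0.57
position: [342.7, -434.2, 216.3]
eef_rot: [-3.141, 0.0, -0.209]
force: [0.8, 0.2, -0.1]
width: 94.4
grasp_force: 0.0
t [  44.7 -118.1   66.3] twist 5.0 pos [ 342.7 -434.2  216.3] yaw -12.0 clk 0.5667 F [ 0.8  0.2 -0.1] w 94.4
```

```bash

python3 -m creep '[{"tx":12,"ty":-35,"tz":15,"twist":2,"gripper":94},{"tx":24,"ty":-65,"tz":35,"twist":5,"gripper":94},{"tx":35,"ty":-95,"tz":50,"twist":5,"gripper":94},{"tx":43,"ty":-113,"tz":64,"twist":5,"gripper":94},{"tx":43,"ty":-113,"tz":64,"twist":5,"gripper":94}]'
python3 -m creep '[{"tx":0,"ty":0,"tz":0,"twist":0,"gripper":94},{"tx":0,"ty":0,"tz":0,"twist":0,"gripper":94}]'
python3 -c "
from h import *
go(411,-328,150,-17)
snap('wrist','w2'); p,P=pts('w2'); m=(P[...,2]>7)&(P[...,2]<25)&(abs(P[...,0]-411)<80)&(abs(P[...,1]+328)<60)
q=P[m]; print(len(q),cv2.minAreaRect(q[:,:2].astype(np.float32)),q[:,2].mean(),P[...,2].min())
print(np.percentile(q,[1,50,99],axis=0).round(1)); print(np.argwhere(m).min(0),np.argwhere(m).max(0))
"
```

```text
clock: 0.98
position: [409.0, -327.6, 149.8]
eef_rot: [-3.137, 0.004, -0.282]
force: [0.0, 0.9, 0.1]
width: 93.7
grasp_force: 0.0
clock: 1.15
position: [406.6, -335.4, 152.8]
eef_rot: [3.14, -0.0, -0.291]
force: [0.1, -0.6, -0.5]
width: 94.1
grasp_force: 0.0
t [ 2.1 -8.3  2.8] twist 0.3 pos [ 406.6 -335.4  152.8] yaw -16.7 clk 1.15 F [ 0.1 -0.6 -0.5] w 94.1
1592 ((409.58843994140625, -324.6094970703125), (12.633106231689453, 99.62869262695312), 72.4076919555664) 12.013314338324946 -1.6383568218162736
[[ 364.5 -343.1    8. ]
 [ 416.2 -326.6   12.3]
 [ 456.6 -308.6   14.7]]
[145 259] [258 274]
```

View pics/w2.png

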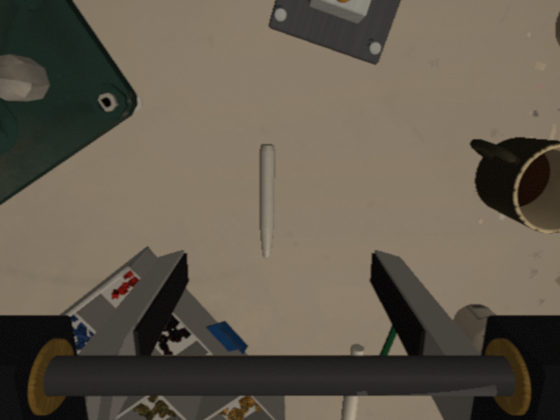

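The wrist view shows the punch from (267,146) to (266,256). Its blunt end is up, towards the slide, and the fingers straddle it. I'll descend around a point slightly behind mid-length.

```bash
python3 -c "
from h import *
go(405.5,-323.5,60,-17.6)"
```

```text
t [ -4.6 -11.8  93.1] twist 0.9 pos [ 406.5 -335.9  153.1] yaw -16.7 clk 1.2 F [-0.7 -0.4  0.5] w 94.2
```

```bash
python3 -m creep '[{"tx":-2,"ty":-6,"tz":20,"twist":1,"gripper":50},{"tx":-4.6,"ty":-11.8,"tz":45,"twist":1,"gripper":50},{"tx":-4.6,"ty":-11.8,"tz":75,"twist":1,"gripper":50},{"tx":-4.6,"ty":-11.8,"tz":93,"twist":1,"gripper":50},{"tx":-4.6,"ty":-11.8,"tz":93,"twist":1,"gripper":50}]' >/dev/null
python3 -m creep '[{"tx":0,"ty":0,"tz":0,"twist":0,"gripper":50},{"tx":0,"ty":0,"tz":0,"twist":0,"gripper":50},{"tx":0,"ty":0,"tz":0,"twist":0,"gripper":50}]' >/dev/null
python3 -c "
from h import *
go(405.5,-323.5,13,-17.6)
snap('wrist','w3'); p,P=pts('w3'); m=(P[...,2]>7)&(P[...,2]<25)&(abs(P[...,0]-411)<60)&(abs(P[...,1]+328)<20)
q=P[m]; print(len(q),cv2.minAreaRect(q[:,:2].astype(np.float32)),q[:,2].max())
"
```

```text
t [-1.1  0.9 48. ] twist -0.1 pos [ 406.7 -322.9   61.1] yaw -17.7 clk 1.8667 F [-0.2 -0.3  0.1] w 50.5
2970 ((409.4836730957031, -324.4798583984375), (12.754915237426758, 100.25557708740234), 72.60116577148438) 15.429243618788973
```

```bash
python3 -m creep '[{"tx":-1,"ty":0.6,"tz":15,"twist":0,"gripper":50},{"tx":-1,"ty":0.6,"tz":30,"twist":0,"gripper":50},{"tx":-1,"ty":0.6,"tz":40,"twist":0,"gripper":50},{"tx":-1,"ty":0.6,"tz":48,"twist":0,"gripper":50},{"tx":-1,"ty":0.6,"tz":48,"twist":0,"gripper":50}]'
python3 -m creep '[{"tx":0,"ty":0,"tz":0,"twist":0,"gripper":50},{"tx":0,"ty":0,"tz":0,"twist":0,"gripper":5},{"tx":0,"ty":0,"tz":0,"twist":0,"gripper":5},{"tx":0,"ty":0,"tz":0,"twist":0,"gripper":5},{"tx":0,"ty":0,"tz":0,"twist":0,"gripper":5}]'
python3 -m creep '[{"tx":0,"ty":0,"tz":0,"twist":0,"gripper":5},{"tx":0,"ty":0,"tz":0,"twist":0,"gripper":5},{"tx":0,"ty":0,"tz":0,"twist":0,"gripper":5},{"tx":0,"ty":0,"tz":0,"twist":0,"gripper":5},{"tx":0,"ty":0,"tz":0,"twist":0,"gripper":5}]'
```

```text
clock: 2.33
position: [405.2, -322.0, 11.6]
eef_rot: [3.142, -0.0, -0.308]
force: [-0.0, 0.3, -0.2]
width: 49.9
grasp_force: 0.0
clock: 2.75
position: [405.0, -321.8, 11.6]
eef_rot: [3.142, -0.0, -0.307]
force: [-0.1, -0.5, 0.2]
width: 26.7
grasp_force: 0.0
clock: 3.17
position: [404.9, -321.9, 11.5]
eef_rot: [3.141, -0.0, -0.308]
force: [-0.1, -1.2, 0.2]
width: 13.0
grasp_force: 30.0
```

Gripped: width 13 mm at 30 N. I'll lift and look at the slide from nearby.

```bash
python3 -m creep '[{"tx":0,"ty":0,"tz":-20,"twist":0,"gripper":5},{"tx":5,"ty":0,"tz":-50,"twist":3,"gripper":5},{"tx":20,"ty":10,"tz":-80,"twist":8,"gripper":5},{"tx":40,"ty":20,"tz":-105,"twist":14,"gripper":5},{"tx":62,"ty":30,"tz":-120,"twist":14.7,"gripper":5}]' >/dev/null
python3 -m creep '[{"tx":10,"ty":5,"tz":0,"twist":0,"gripper":5},{"tx":10,"ty":5,"tz":0,"twist":0,"gripper":5},{"tx":10,"ty":5,"tz":0,"twist":0,"gripper":5},{"tx":10,"ty":5,"tz":0,"twist":0,"gripper":5}]' >/dev/null
python3 -c "
from h import *
go(479,-387,50,-32.3)
snap('wrist','w4')
p,P=pts('w4'); o=np.array([574,-447])
for lo,hi in((4,12),(32,36),(39.5,45)):
  m=(P[...,2]>lo)&(P[...,2]<hi)&(np.hypot(P[...,0]-574,P[...,1]+447)<130); q=P[m]; print(lo,len(q),cv2.minAreaRect(q[:,:2].astype(np.float32)))
"
```

```text
t [22.2 -2.1 80.3] twist -0.0 pos [ 459.3 -377.1  130.4] yaw -32.3 clk 3.9167 F [ 0.2  1.1 -0.9] w 12.5
4 8581 ((526.3989868164062, -418.5135498046875), (256.483154296875, 143.20071411132812), 57.69975662231445)
32 5671 ((559.2843017578125, -432.7751770019531), (62.60258483886719, 59.99565505981445), 55.85398483276367)
39.5 304 ((558.1261596679688, -416.9815673828125), (44.89915084838867, 12.57017707824707), 13.666061401367188)
```

View pics/w4.png

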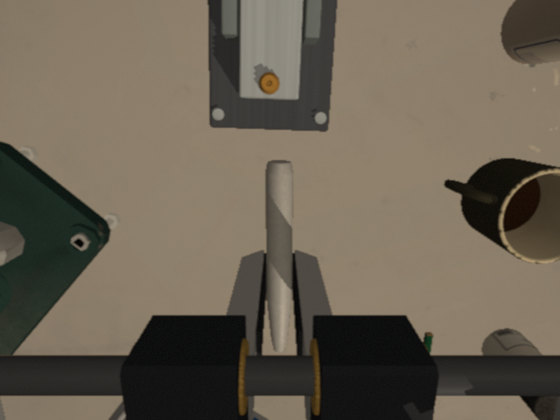

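The wrist view shows the block's outer face from (240,99) to (300,100) and the plate's outer corners at (210,128) and (328,130). The wall ends are near (229,36) and (312,38). The held rod's tip is at (279,161).

```bash
python3 -c "
from h import *
print(pts('w4',[(212,126),(326,128),(211,30),(334,30),(243,97),(297,98),(243,10),(299,10),(273,164),(279,164),(286,164),(279,220),(279,163)]))
p,P=pts('w4')
for v in (5,30,60,95):
  r=P[v]; m=(r[:,2]>32)&(r[:,2]<36.2); u=np.where(m)[0]; u=u[(u>200)&(u<345)]; print(v,u.min(),u.max(),[x.round(1).tolist() for x in (r[u.min()],r[u.max()])], np.where(np.diff(u)>1)[0].size and u[np.where(np.diff(u)>1)[0]])
for u in (250,260,285,295):
  c=P[:130,u]; v=np.where(c[:,2]>30)[0].max(); print(u,v,c[v].round(1))
print(p[60,195:345:3].mean(-1).round())
"
```

```text
[[ 541.3 -368.7    8.1]
 [ 494.1 -440.5    8.4]
 [ 595.4 -406.3    9.3]
 [ 549.3 -479.7    6.9]
 [ 544.5 -401.7   32.7]
 [ 524.4 -432.1   33.7]
 [ 587.8 -431.2   35.4]
 [ 569.  -461.1   34.6]
 [ 506.9 -403.6  131.1]
 [ 505.4 -405.8  130.7]
 [ 503.6 -408.4  129.7]
 [ 483.9 -392.2  133.1]
 [ 505.8 -406.1  130.8]]
5 229 319 [[595.0, -425.3, 35.1], [564.5, -472.9, 36.0]] [229 233 236 293 302 305 313 315]
30 221 300 [[585.7, -412.9, 36.0], [559.0, -455.8, 33.1]] [222 235 239 280]
60 239 299 [[564.8, -412.6, 35.3], [543.8, -445.6, 35.7]] [244 272]
95 239 297 [[546.9, -400.3, 34.4], [526.0, -433.2, 33.8]] [271]
250 97 [ 541.9 -405.8   34.4]
260 97 [ 538.3 -411.5   34.2]
285 98 [ 528.7 -425.3   35.9]
295 99 [ 524.6 -430.7   33.9]
[126. 125. 125. 125. 121.  48.  59.  53.  41.  42.  40.  40.  39.  40.
  39.  98. 136. 137. 140. 136. 137. 140. 139. 137. 134. 138. 137. 136.
 135. 138. 138. 140. 139. 138. 137. 105.  60.  61.  60.  61.  61.  60.
  59.  58.  60.  59. 105. 126. 127. 126.]
```

```bash
python3 -c "
from h import *
go(482.8,-382.5,25,-34.7)"
```

```text
t [ 23.1  -7.9 105.4] twist 2.4 pos [ 459.3 -377.1  130.4] yaw -32.3 clk 3.9667 F [ 0.1  0.6 -0.8] w 12.7
```

```bash
python3 -m creep '[{"tx":10,"ty":-4,"tz":25,"twist":2.4,"gripper":5},{"tx":15,"ty":-7.9,"tz":55,"twist":2.4,"gripper":5},{"tx":15,"ty":-7.9,"tz":80,"twist":2.4,"gripper":5},{"tx":15,"ty":-7.9,"tz":98,"twist":2.4,"gripper":5},{"tx":15,"ty":-7.9,"tz":105,"twist":2.4,"gripper":5}]' >/dev/null
python3 -m creep '[{"tx":0,"ty":0,"tz":0,"twist":0,"gripper":5},{"tx":0,"ty":0,"tz":0,"twist":0,"gripper":5},{"tx":0,"ty":0,"tz":0,"twist":0,"gripper":5},{"tx":0,"ty":0,"tz":0,"twist":0,"gripper":5}]' >/dev/null
python3 -c "
from h import *
go(482.8,-382.5,25,-34.7)
snap('wrist','w5')"
```

```text
t [ 4.7 -1.1  2.9] twist -0.0 pos [ 478.3 -380.7   27.9] yaw -34.7 clk 4.7167 F [-1.2 -0.7 -0.2] w 12.6
```

View pics/w5.png

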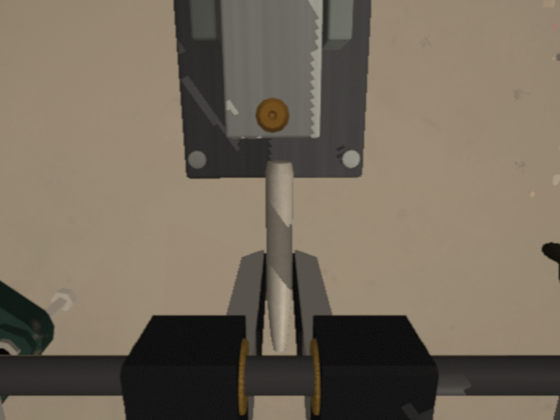

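The close view shows the rod tip at (279,162), about 11 mm short of the block face (edge at v=137, mid u=274). It is about 2 mm to the right of the axis, so I'll correct that and start.

```bash
cat >> h.py <<'E'
def f():
    s=env.state(); d=np.array([.822,-.569]); a=s['position'][:2]-np.array([478.3,-380.7])
    print('along',round(a@d,2),'lat',round(a@[.569,.822],2),'z',s['position'][2].round(1),'push',round(-s['force'][:2]@d,2),'F',s['force'].round(1),'clk',round(s['clock'],2))
E
python3 -m creep '[{"tx":0,"ty":-2,"tz":3,"twist":0,"gripper":5},{"tx":2,"ty":-2,"tz":3,"twist":0,"gripper":5},{"tx":4,"ty":-2,"tz":3,"twist":0,"gripper":5},{"tx":6,"ty":-2,"tz":3,"twist":0,"gripper":5},{"tx":6,"ty":-2,"tz":3,"twist":0,"gripper":5}]' >/dev/null;  python3 -c "
from h import *
f()"
python3 -m creep '[{"tx":1,"ty":0,"tz":0,"twist":0,"gripper":5},{"tx":2,"ty":0,"tz":0,"twist":0,"gripper":5},{"tx":3,"ty":0,"tz":0,"twist":0,"gripper":5},{"tx":3,"ty":0,"tz":0,"twist":0,"gripper":5},{"tx":3,"ty":0,"tz":0,"twist":0,"gripper":5}]' >/dev/null;  python3 -c "
from h import *
f()"
python3 -m creep '[{"tx":1,"ty":0,"tz":0,"twist":0,"gripper":5},{"tx":2,"ty":0,"tz":0,"twist":0,"gripper":5},{"tx":3,"ty":0,"tz":0,"twist":0,"gripper":5}]' >/dev/null;  python3 -c "
from h import *
f()"
```

```text
along 5.78 lat 2.18 z 23.6 push -0.08 F [-0.2 -0.4 -1.2] clk 5.18
along 8.06 lat 2.17 z 23.5 push -0.12 F [ 0.3  0.2 -0.7] clk 5.6
along 11.14 lat 2.2 z 23.5 push -0.51 F [ 0.2 -0.6 -0.4] clk 5.85
```

```bash

python3 -m creep '[{"tx":0.7,"ty":0,"tz":0,"twist":0,"gripper":5},{"tx":1.4,"ty":0,"tz":0,"twist":0,"gripper":5},{"tx":2,"ty":0,"tz":0,"twist":0,"gripper":5}]' >/dev/null;  python3 -c "
from h import *
f()"
python3 -m creep '[{"tx":0.7,"ty":0,"tz":0,"twist":0,"gripper":5},{"tx":1.4,"ty":0,"tz":0,"twist":0,"gripper":5},{"tx":2,"ty":0,"tz":0,"twist":0,"gripper":5}]' >/dev/null;  python3 -c "
from h import *
f()"
python3 -m creep '[{"tx":0.7,"ty":0,"tz":0,"twist":0,"gripper":5},{"tx":1.4,"ty":0,"tz":0,"twist":0,"gripper":5},{"tx":2,"ty":0,"tz":0,"twist":0,"gripper":5}]' >/dev/null;  python3 -c "
from h import *
f()"
```

```text
along 11.29 lat 2.17 z 23.2 push 4.95 F [-4.7  2.   2.1] clk 6.1
along 12.67 lat 2.25 z 23.1 push 4.96 F [-4.4  2.4  1.2] clk 6.35
along 14.69 lat 2.29 z 23.1 push 5.68 F [-4.5  3.5  2. ] clk 6.6
```

```bash

python3 -m creep '[{"tx":0.8,"ty":0,"tz":0,"twist":0,"gripper":5},{"tx":1.6,"ty":0,"tz":0,"twist":0,"gripper":5},{"tx":2.4,"ty":0,"tz":0,"twist":0,"gripper":5},{"tx":3.2,"ty":0,"tz":0,"twist":0,"gripper":5},{"tx":4,"ty":0,"tz":0,"twist":0,"gripper":5}]' >/dev/null;  python3 -c "
from h import *
f()"
python3 -m creep '[{"tx":0.8,"ty":0,"tz":0,"twist":0,"gripper":5},{"tx":1.6,"ty":0,"tz":0,"twist":0,"gripper":5},{"tx":2.4,"ty":0,"tz":0,"twist":0,"gripper":5},{"tx":3.2,"ty":0,"tz":0,"twist":0,"gripper":5},{"tx":4,"ty":0,"tz":0,"twist":0,"gripper":5}]' >/dev/null;  python3 -c "
from h import *
f()"
python3 -m creep '[{"tx":0.8,"ty":0,"tz":0,"twist":0,"gripper":5},{"tx":1.6,"ty":0,"tz":0,"twist":0,"gripper":5},{"tx":2.4,"ty":0,"tz":0,"twist":0,"gripper":5},{"tx":3,"ty":0,"tz":0,"twist":0,"gripper":5}]' >/dev/null;  python3 -c "
from h import *
f()"
```

```text
along 18.65 lat 2.31 z 23.1 push 5.88 F [-4.8  3.4  1.4] clk 7.02
along 22.68 lat 2.27 z 23.1 push 5.91 F [-4.3  4.2  2.6] clk 7.43
along 25.72 lat 2.29 z 23.1 push 5.43 F [-4.9  2.5  2.6] clk 7.77
```

```bash
cat > g.py <<'E'
from h import *
import sys
f(); s=env.state(); sys.exit(int(-s['force'][:2]@np.array([.822,-.569])>7.6))
E
python3 -m creep '[{"tx":0.5,"ty":0,"tz":0,"twist":0,"gripper":5},{"tx":1,"ty":0,"tz":0,"twist":0,"gripper":5}]' >/dev/null; python3 g.py || exit
python3 -m creep '[{"tx":0.5,"ty":0,"tz":0,"twist":0,"gripper":5},{"tx":1,"ty":0,"tz":0,"twist":0,"gripper":5}]' >/dev/null; python3 g.py || exit
python3 -m creep '[{"tx":0.5,"ty":0,"tz":0,"twist":0,"gripper":5},{"tx":1,"ty":0,"tz":0,"twist":0,"gripper":5}]' >/dev/null; python3 g.py || exit
python3 -m creep '[{"tx":0.5,"ty":0,"tz":0,"twist":0,"gripper":5},{"tx":1,"ty":0,"tz":0,"twist":0,"gripper":5}]' >/dev/null; python3 g.py || exit
python3 -m creep '[{"tx":0.5,"ty":0,"tz":0,"twist":0,"gripper":5},{"tx":1,"ty":0,"tz":0,"twist":0,"gripper":5}]' >/dev/null; python3 g.py || exit
python3 -m creep '[{"tx":0.5,"ty":0,"tz":0,"twist":0,"gripper":5},{"tx":1,"ty":0,"tz":0,"twist":0,"gripper":5}]' >/dev/null; python3 g.py || exit
```

```text
along 26.66 lat 2.25 z 23.1 push 5.65 F [-4.6  3.2  1.9] clk 7.93
along 27.64 lat 2.25 z 23.1 push 6.05 F [-5.5  2.6  2.5] clk 8.1
along 28.64 lat 2.23 z 23.1 push 5.14 F [-4.1  3.2  2.7] clk 8.27
along 29.65 lat 2.29 z 23.1 push 5.74 F [-5.   2.9  3.1] clk 8.43
along 30.65 lat 2.24 z 23.1 push 5.25 F [-4.2  3.2  2.2] clk 8.6
along 31.67 lat 2.25 z 23.1 push 5.42 F [-4.9  2.5  2.7] clk 8.77
```

```bash

python3 -m creep '[{"tx":0.5,"ty":0,"tz":0,"twist":0,"gripper":5},{"tx":1,"ty":0,"tz":0,"twist":0,"gripper":5}]' >/dev/null; python3 g.py || exit
python3 -m creep '[{"tx":0.5,"ty":0,"tz":0,"twist":0,"gripper":5},{"tx":1,"ty":0,"tz":0,"twist":0,"gripper":5}]' >/dev/null; python3 g.py || exit
python3 -m creep '[{"tx":0.5,"ty":0,"tz":0,"twist":0,"gripper":5},{"tx":1,"ty":0,"tz":0,"twist":0,"gripper":5}]' >/dev/null; python3 g.py || exit
python3 -m creep '[{"tx":0.5,"ty":0,"tz":0,"twist":0,"gripper":5},{"tx":1,"ty":0,"tz":0,"twist":0,"gripper":5}]' >/dev/null; python3 g.py || exit
python3 -m creep '[{"tx":0.5,"ty":0,"tz":0,"twist":0,"gripper":5},{"tx":1,"ty":0,"tz":0,"twist":0,"gripper":5}]' >/dev/null; python3 g.py || exit
python3 -m creep '[{"tx":0.5,"ty":0,"tz":0,"twist":0,"gripper":5},{"tx":1,"ty":0,"tz":0,"twist":0,"gripper":5}]' >/dev/null; python3 g.py || exit
python3 -m creep '[{"tx":0.5,"ty":0,"tz":0,"twist":0,"gripper":5},{"tx":1,"ty":0,"tz":0,"twist":0,"gripper":5}]' >/dev/null; python3 g.py || exit
python3 -m creep '[{"tx":0.5,"ty":0,"tz":0,"twist":0,"gripper":5},{"tx":1,"ty":0,"tz":0,"twist":0,"gripper":5}]' >/dev/null; python3 g.py || exit
```

```text
along 32.62 lat 2.24 z 23.1 push 6.18 F [-5.   3.6  1.6] clk 8.93
along 33.42 lat 2.24 z 23.0 push 7.17 F [-5.6  4.5  3.9] clk 9.1
along 33.93 lat 2.19 z 23.0 push 7.67 F [-6.6  4.   3. ] clk 9.27
```

```bash

python3 -m creep '[{"tx":0,"ty":0,"tz":0,"twist":0,"gripper":5},{"tx":0,"ty":0,"tz":0,"twist":0,"gripper":5}]' >/dev/null; python3 g.py
python3 -m creep '[{"tx":0.5,"ty":0,"tz":0,"twist":0,"gripper":5},{"tx":0.5,"ty":0,"tz":0,"twist":0,"gripper":5}]' >/dev/null; python3 g.py
```

```text
along 34.06 lat 2.22 z 23.0 push 7.0 F [-5.5  4.3  2.7] clk 9.43
along 34.42 lat 2.18 z 23.0 push 6.86 F [-5.9  3.5  2.7] clk 9.6
```

Drag rose by about 1 N, which fits the springy pad. I'll continue in 0.5 mm taps.

```bash
sed -i 's/>7.6/>8.3/' g.py
python3 -m creep '[{"tx":0.25,"ty":0,"tz":0,"twist":0,"gripper":5},{"tx":0.5,"ty":0,"tz":0,"twist":0,"gripper":5}]' >/dev/null; python3 g.py || exit
python3 -m creep '[{"tx":0.25,"ty":0,"tz":0,"twist":0,"gripper":5},{"tx":0.5,"ty":0,"tz":0,"twist":0,"gripper":5}]' >/dev/null; python3 g.py || exit
python3 -m creep '[{"tx":0.25,"ty":0,"tz":0,"twist":0,"gripper":5},{"tx":0.5,"ty":0,"tz":0,"twist":0,"gripper":5}]' >/dev/null; python3 g.py || exit
python3 -m creep '[{"tx":0.25,"ty":0,"tz":0,"twist":0,"gripper":5},{"tx":0.5,"ty":0,"tz":0,"twist":0,"gripper":5}]' >/dev/null; python3 g.py || exit
python3 -m creep '[{"tx":0.25,"ty":0,"tz":0,"twist":0,"gripper":5},{"tx":0.5,"ty":0,"tz":0,"twist":0,"gripper":5}]' >/dev/null; python3 g.py || exit
python3 -m creep '[{"tx":0.25,"ty":0,"tz":0,"twist":0,"gripper":5},{"tx":0.5,"ty":0,"tz":0,"twist":0,"gripper":5}]' >/dev/null; python3 g.py || exit
python3 -m creep '[{"tx":0.25,"ty":0,"tz":0,"twist":0,"gripper":5},{"tx":0.5,"ty":0,"tz":0,"twist":0,"gripper":5}]' >/dev/null; python3 g.py || exit
python3 -m creep '[{"tx":0.25,"ty":0,"tz":0,"twist":0,"gripper":5},{"tx":0.5,"ty":0,"tz":0,"twist":0,"gripper":5}]' >/dev/null; python3 g.py || exit
```

```text
along 34.48 lat 2.24 z 22.9 push 8.02 F [-6.2  5.1  3.4] clk 9.77
along 35.15 lat 2.19 z 23.0 push 7.74 F [-6.   4.9  3.6] clk 9.93
along 35.65 lat 2.2 z 23.0 push 8.45 F [-6.9  4.9  4.4] clk 10.1
```

```bash
sed -i 's/>8.3/>9.3/' g.py
python3 -m creep '[{"tx":0.25,"ty":0,"tz":0,"twist":0,"gripper":5},{"tx":0.5,"ty":0,"tz":0,"twist":0,"gripper":5}]' >/dev/null; python3 g.py || exit
python3 -m creep '[{"tx":0.25,"ty":0,"tz":0,"twist":0,"gripper":5},{"tx":0.5,"ty":0,"tz":0,"twist":0,"gripper":5}]' >/dev/null; python3 g.py || exit
python3 -m creep '[{"tx":0.25,"ty":0,"tz":0,"twist":0,"gripper":5},{"tx":0.5,"ty":0,"tz":0,"twist":0,"gripper":5}]' >/dev/null; python3 g.py || exit
python3 -m creep '[{"tx":0.25,"ty":0,"tz":0,"twist":0,"gripper":5},{"tx":0.5,"ty":0,"tz":0,"twist":0,"gripper":5}]' >/dev/null; python3 g.py || exit
python3 -m creep '[{"tx":0.25,"ty":0,"tz":0,"twist":0,"gripper":5},{"tx":0.5,"ty":0,"tz":0,"twist":0,"gripper":5}]' >/dev/null; python3 g.py || exit
```

```text
along 36.06 lat 2.16 z 23.0 push 8.38 F [-6.5  5.4  4. ] clk 10.27
along 36.48 lat 2.16 z 23.0 push 8.2 F [-6.7  4.8  3.6] clk 10.43
along 36.92 lat 2.15 z 22.9 push 8.01 F [-6.7  4.4  4.1] clk 10.6
along 37.37 lat 2.14 z 23.0 push 7.53 F [-6.   4.6  3.9] clk 10.77
along 37.44 lat 2.11 z 22.9 push 8.88 F [-7.7  4.5  5.8] clk 10.93
```

```bash
sed -i 's/>9.3/>10/' g.py
python3 -m creep '[{"tx":0.3,"ty":0,"tz":0,"twist":0,"gripper":5},{"tx":0.3,"ty":0,"tz":0,"twist":0,"gripper":5}]' >/dev/null; python3 g.py || exit
python3 -m creep '[{"tx":0.3,"ty":0,"tz":0,"twist":0,"gripper":5},{"tx":0.3,"ty":0,"tz":0,"twist":0,"gripper":5}]' >/dev/null; python3 g.py || exit
python3 -m creep '[{"tx":0.3,"ty":0,"tz":0,"twist":0,"gripper":5},{"tx":0.3,"ty":0,"tz":0,"twist":0,"gripper":5}]' >/dev/null; python3 g.py || exit
```

```text
along 37.48 lat 2.11 z 22.8 push 8.63 F [-7.8  3.8  5. ] clk 11.1
along 37.51 lat 2.13 z 22.8 push 9.53 F [-7.8  5.4  4.3] clk 11.27
along 37.6 lat 2.12 z 22.7 push 9.79 F [-7.8  5.9  4.7] clk 11.43
```

```bash
sed -i 's/>10/>11/' g.py
python3 -m creep '[{"tx":0.3,"ty":0,"tz":0,"twist":0,"gripper":5},{"tx":0.3,"ty":0,"tz":0,"twist":0,"gripper":5}]' >/dev/null; python3 g.py || exit
python3 -m creep '[{"tx":0.3,"ty":0,"tz":0,"twist":0,"gripper":5},{"tx":0.3,"ty":0,"tz":0,"twist":0,"gripper":5}]' >/dev/null; python3 g.py || exit
python3 -m creep '[{"tx":0.3,"ty":0,"tz":0,"twist":0,"gripper":5},{"tx":0.3,"ty":0,"tz":0,"twist":0,"gripper":5}]' >/dev/null; python3 g.py || exit
```

```text
along 37.64 lat 2.12 z 22.6 push 10.32 F [-8.2  6.3  4.4] clk 11.6
along 37.68 lat 2.11 z 22.5 push 9.38 F [-8.2  4.6  4.9] clk 11.77
along 37.75 lat 2.14 z 22.5 push 10.75 F [-9.1  5.8  4.9] clk 11.93
```

The solid stop is at 37.4, about 4 mm after the pad began at 33, as specified. One more small press, a hold, then back off.

```bash

python3 -m creep '[{"tx":0.3,"ty":0,"tz":0,"twist":0,"gripper":5},{"tx":0.4,"ty":0,"tz":0,"twist":0,"gripper":5},{"tx":0.4,"ty":0,"tz":0,"twist":0,"gripper":5}]' >/dev/null; python3 g.py
python3 -m creep '[{"tx":-2,"ty":0,"tz":0,"twist":0,"gripper":5},{"tx":-5,"ty":0,"tz":0,"twist":0,"gripper":5},{"tx":-12,"ty":0,"tz":0,"twist":0,"gripper":5},{"tx":-25,"ty":0,"tz":0,"twist":0,"gripper":5},{"tx":-45,"ty":0,"tz":0,"twist":0,"gripper":5}]' >/dev/null; python3 g.py
python3 -m creep '[{"tx":-15,"ty":0,"tz":-20,"twist":0,"gripper":5},{"tx":-15,"ty":0,"tz":-40,"twist":0,"gripper":5},{"tx":-15,"ty":0,"tz":-60,"twist":0,"gripper":5},{"tx":-15,"ty":0,"tz":-60,"twist":0,"gripper":5},{"tx":-15,"ty":0,"tz":-60,"twist":0,"gripper":5}]' >/dev/null; python3 g.py
python3 -c "
from h import *
snap('wrist','w6'); go(405,-322,13,-17.6)"
```

```text
along 37.79 lat 2.14 z 22.3 push 11.95 F [-9.7  7.   4.8] clk 12.18
along 1.13 lat 2.18 z 23.9 push -1.0 F [ 0.5 -1.1 -0. ] clk 12.6
along -14.55 lat 2.23 z 84.7 push -0.98 F [ 0.7 -0.7 -1.9] clk 13.02
t [-78.1  -4.1  70.4] twist -17.1 pos [ 466.8 -369.8   83.5] yaw -34.7 clk 13.0667 F [-0.8  0.2 -1.2] w 12.7
```

View pics/w6.png

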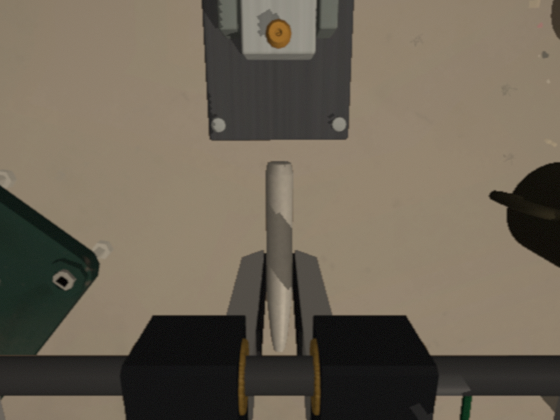

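The block is deep in the walls (outer edge at v=58) and the rod is still straight in the grip. I'll put the punch back where it lay.

```bash

python3 -m creep '[{"tx":-30,"ty":-1,"tz":0,"twist":-5,"gripper":5},{"tx":-60,"ty":-3,"tz":0,"twist":-10,"gripper":5},{"tx":-78,"ty":-4,"tz":20,"twist":-17,"gripper":5},{"tx":-78,"ty":-4,"tz":45,"twist":-17,"gripper":5},{"tx":-78,"ty":-4,"tz":55,"twist":-17,"gripper":5}]' >/dev/null
python3 -m creep '[{"tx":0,"ty":0,"tz":0,"twist":0,"gripper":5},{"tx":0,"ty":0,"tz":0,"twist":0,"gripper":5},{"tx":0,"ty":0,"tz":0,"twist":0,"gripper":5}]' >/dev/null
python3 -c "
from h import *
go(405,-322,12,-17.6)"
```

```text
t [-0.5 -0.7 16.7] twist -0.1 pos [ 405.2 -322.8   28.7] yaw -17.7 clk 13.7333 F [ 0.3  0.2 -2. ] w 12.5
```

```bash

python3 -m creep '[{"tx":0,"ty":0,"tz":5,"twist":0,"gripper":5},{"tx":0,"ty":0,"tz":10,"twist":0,"gripper":5},{"tx":0,"ty":0,"tz":13,"twist":0,"gripper":5},{"tx":0,"ty":0,"tz":15,"twist":0,"gripper":5},{"tx":0,"ty":0,"tz":15,"twist":0,"gripper":5}]'
python3 -m creep '[{"tx":0,"ty":0,"tz":0.5,"twist":0,"gripper":5},{"tx":0,"ty":0,"tz":1,"twist":0,"gripper":5},{"tx":0,"ty":0,"tz":1,"twist":0,"gripper":5}]'
```

```text
clock: 14.15
position: [404.2, -321.8, 13.1]
eef_rot: [-3.141, 0.001, -0.309]
force: [-0.8, -0.0, -0.5]
width: 12.6
grasp_force: 30.0
clock: 14.4
position: [404.4, -322.0, 12.5]
eef_rot: [3.142, -0.0, -0.309]
force: [0.7, 0.5, -0.7]
width: 12.7
grasp_force: 30.0
```

```bash

python3 -m creep '[{"tx":0,"ty":0,"tz":0.4,"twist":0,"gripper":5},{"tx":0,"ty":0,"tz":0.8,"twist":0,"gripper":5},{"tx":0,"ty":0,"tz":0.8,"twist":0,"gripper":20},{"tx":0,"ty":0,"tz":0.8,"twist":0,"gripper":40},{"tx":0,"ty":0,"tz":0.8,"twist":0,"gripper":40}]'
python3 -m creep '[{"tx":0,"ty":0,"tz":0,"twist":0,"gripper":40},{"tx":0,"ty":0,"tz":0,"twist":0,"gripper":40},{"tx":0,"ty":0,"tz":0,"twist":0,"gripper":40},{"tx":0,"ty":0,"tz":0,"twist":0,"gripper":40},{"tx":0,"ty":0,"tz":0,"twist":0,"gripper":40}]'
python3 -m creep '[{"tx":0,"ty":0,"tz":-10,"twist":0,"gripper":40},{"tx":0,"ty":0,"tz":-30,"twist":0,"gripper":40},{"tx":0,"ty":0,"tz":-60,"twist":0,"gripper":40},{"tx":0,"ty":0,"tz":-95,"twist":0,"gripper":40},{"tx":0,"ty":0,"tz":-130,"twist":0,"gripper":40}]'
python3 -c "
from h import *
snap('wrist','w7');snap('top','t7')
p,P=pts('w7'); m=(P[...,2]>7)&(P[...,2]<25)&(abs(P[...,0]-405)<60)&(abs(P[...,1]+322)<30)
q=P[m]; print(cv2.minAreaRect(q[:,:2].astype(np.float32)),q[:,2].max())
a=cv2.imread('pics/w7.png'); b=cv2.resize(cv2.imread('pics/t7.png')[80:330,140:420],(470,420)); cv2.imwrite('pics/c7.png',cv2.resize(np.hstack([a,b]),(800,326)))"
```

```text
clock: 14.82
position: [404.4, -322.0, 11.8]
eef_rot: [3.142, -0.0, -0.309]
force: [0.4, -0.6, -0.8]
width: 29.3
grasp_force: 0.0
clock: 15.23
position: [404.3, -321.9, 11.7]
eef_rot: [-3.142, -0.0, -0.309]
force: [-0.1, 0.3, 0.1]
width: 39.7
grasp_force: 0.0
clock: 15.65
position: [403.7, -321.5, 143.4]
eef_rot: [-3.141, 0.001, -0.309]
force: [1.1, -0.0, 0.6]
width: 40.1
grasp_force: 0.0
((409.49298095703125, -322.33526611328125), (12.524374008178711, 99.99385833740234), 72.45185089111328) 15.549219007977342
```

View pics/c7.png

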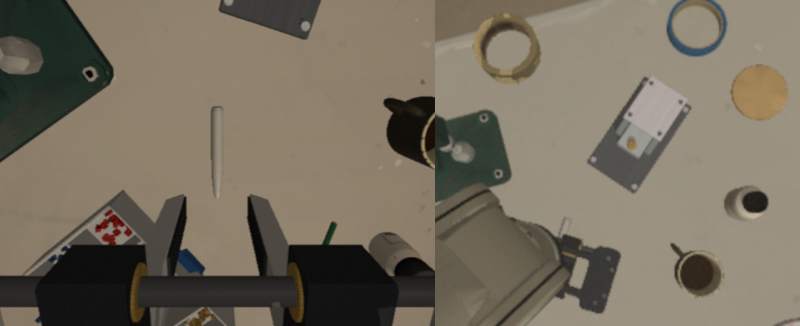

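The punch lies flat at (217,105)–(217,196) in the left picture, well clear of the slide. The block is home at (632,140) in the right picture, and the bystanders haven't moved.

```bash
python3 -c "
from cell import env
print(env.sign_off())"
```

```text
the job is handed in; nothing more can be done
None
```

I tapped the die block home with the held punch (peak push about 12 N), laid the punch flat clear of the slide, left the bottle, tape roll and mug in place, and handed the job in at about 16 s; no verdict came back.

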